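Bring the slide basket up to drain

TASK

Bring the slides in the dip tank up to drain. Squeeze the two side tabs of the snap-fit cover together so that it comes free, lift the cover off and lay it right way up, flat on the floor of the steel tray. Then raise the basket by its T-handle until the pawl catches the first notch (not the second one above it) and let go, so that the basket hangs there; do not knock over or shift the bottles, the timer or the slide box.

Things in the scene. Friction and masses are not known exactly. Their poses are not given: they have to be found in the camera images.
- tank: dip tank, fixed: white open box 110 x 70 mm, rim 75 mm high, on a base plate 168 x 92 mm. Origin: on the worktop under the middle of the box; x runs along the box to the lift at its back end, z up. At x = 67 to 89 mm, y = -13 to 12 mm a steel guide channel stands 116 mm high; a spring pawl on its +y side (to y = 30 mm) yields to each tooth of the rising rod and snaps in below it
- cover: grey snap-fit cover, 117 (x) x 77 (y) mm, about 0.13 kg, loose. On the tank its axes are the tank's and its origin is 61 mm above the worktop. Origin: middle, at the lower edge of its skirt, its lowest part, on which it lies flat. Top of plate at z = 17 mm, stop block in the middle to z = 26 mm. Hooks below the tabs hold it (1 mm side play) until both tabs are in by 5 mm
- pad_l (a point): middle of the outer face of the tab at the cover's +y side: an upright grey pad 24 mm wide (along x), 7 mm thick, from z = 18 to 46 mm in the cover's frame; the point is at (0, 29, 32) mm there, and moves in with the tab. Across both tabs: 58 mm, fully pressed 44 mm. The cover can be carried by its squeezed tabs
- pad_r (a point): the same on the cover's -y side, at (0, -29, 32) mm
- tab_l (a joint): how far the +y tab is pressed in: 0 = out, 0.007 m = fully in (stop); spring, 3 N at the start, about 7 N at the stop
- tab_r (a joint): the same for the -y tab
- handle (a point): middle of the white T-handle of the basket's lift: a level round bar 12 mm thick and 84 mm long, lying along the tank's y axis, on top of an upright 12 mm square rod; at (76, 0, 155) mm in the tank's frame when the basket is down, rising with it
- basket (a joint): height of the slide basket with its rod and handle above its lowest position (m). About 0.36 kg; it falls back when let go unless the pawl holds it. Hanging in the first notch it reads 0.040, in the second 0.075; top stop 0.085. Past a notch it can be lowered no farther than that notch. The cover, while on, keeps it down
- tray: shallow stainless steel tray, 210 mm along x, 156 mm along y, rim 17 mm high, fixed; origin: middle of its underside on the worktop. Its floor is 3 mm above the worktop, 206 x 152 mm inside
- bottle_violet: dropper bottle, violet glass, black bulb, 34 mm across, 107 mm tall; stands behind the work, to be left alone. Origin: middle of its foot
- bottle_iodal: dropper bottle, brown glass, red bulb, 34 mm across, 107 mm tall; stands behind the work, to be left alone. Origin: middle of its foot
- bottle_safra: dropper bottle, red glass, black bulb, 34 mm across, 107 mm tall; stands behind the work, to be left alone. Origin: middle of its foot
- timer: white timer with a dark dial, 62 x 68 x 46 mm, to be left alone. Origin: middle of its underside
- slide_box_25: flat dark red box, 72 x 140 x 34 mm, at the right of the work, to be left alone. Origin: middle of its underside
Mind the look-alikes: they are no part of the job. Leave any blue look-alike of the cover alone.

How it is judged:
By the outcome, as a careful person would: the job done as asked, in the order asked, and still so for the second after the job is handed in, with the robot touching nothing.
It also fails if it takes over 56 s, if anything falls off the work surface, if the arm or the gripper's body presses on something with over 40 N, if the wrist force passes 120 N, or if a joint passes its speed limit or range.

ROBOT

A 7-joint arm with a two-finger parallel gripper is mounted at the origin on a cart in front of the work surface, level with it; the furniture and walls round the work are solid. World frame = base frame: x ahead of the robot, y to its left, z up, the work surface at z = 0. Lengths are in m, angles in rad, forces in N, time in s.
With the tool pointing down it reaches from about 0.35 to 0.9 m from the base axis. Payload 8.1 kg.
Tool frame: the origin (TCP) lies between the finger pads; the fingertips stand 14 mm ahead of it and the grasp point (between the pads) lies 5 mm behind it; z points along the fingers, y is the line along which they close (so a half turn about z gives the same grasp; the last joint's range is limited). The gripper opens to 85 mm and grips with 20 to 120 N. Pads are 22 mm wide; open, the fingers measure 114 mm over their backs; the gripper's body (76 mm by 85 mm) begins 54 mm behind the grasp point. The pads swing forward as they close: fully open they stand 13 mm farther back than shut.
Start: joints at [-0.103, 0.434, 0.025, 1.573, -0.012, 1.134, -0.075], TCP at [0.625, -0, 0.211] pointing down, gripper open.
Joint ranges: [-2.62, 2.62], [-0.44, 2.09], [-1.27, 1.32], [0.08, 2.57], [-1.32, 4.46], [0.12, 2], [-2.74, 2.74]. Speed limits (rad/s): [2.22, 2.22, 3.01, 3.01, 3.14, 3.14, 3.14].

INTERFACE

Orientations are given as a unit quaternion [x, y, z, w].
In Python, from cell import bot gives the robot as it stands.
- The arm moves only by the shell command python3 -m crank 'ROWS'. ROWS is JSON, a list of rows, each an object of numbers: "wx", "wy", "wz": the turn, a rotation vector about the tool's x, y, z normalised to -1 to 1, where 1 is 90 degrees; "x", "y", "z": the shift along the tool's x, y, z normalised to -1 to 1, where 1 is 40 mm; "grip": the closure, from -1 (fully open) to 1 (shut). In form: [{"wx": .., "wy": .., "wz": .., "x": .., "y": .., "z": .., "grip": ..}, ...]. A call has 1 to 12 rows; each row shifts and turns the commanded pose from where the row before left it, along the tool's axes as they then stand; what a row does not reach is not made up. A row lasts 1/8 s, in which the tool goes at most 62.5 mm and 10.7 degrees, less where a joint would pass 70% of its speed; a pose out of reach is approached as far as the arm can. A call with a number of a shift or a turn outside -1 to 1 is refused whole. A call with a gripper value outside its range is refused whole. The fingers move at their own pace and stop on an object; the grip force is fixed at half the most. Time passes only in rows, so rows that do not move let the fingers close. It gives the time, the measured TCP pose, the force, the opening and the grip force at its end, in the units of the state.
- bot.observe(): the state, without advancing time (a new reading comes with each control period).
- bot.snapshot(name): name is "scene" or "side" or "wrist"; returns a dict with "pixels" (420x560x3 uint8, red, green, blue), "mtx" (3x3 intrinsics, pixels), "k1" (the pictures are not rectified: a ray, as slopes to the right and down, at radius r is drawn at 1 + k1 r^2 times it, then the intrinsics apply), "R" (3x3) and "t" (3): a world point X has camera coordinates R X + t. Camera axes: x right, y down, z forward; pixel columns grow to the right and rows downward; lengths in m; the calibration is good to about 2 mm. A picture is of the moment at which its call begins. There is no depth.
- bot.close_job(): hands the job in; it is judged then, once.
The state is a dict: "t": time; "q": joint angles; "joint_velocities": joint speeds; "tau": joint torques, N m; "eef_pos": TCP position; "eef_rot": TCP orientation; "contact_force": force on the tool from outside, world axes, zero at the start; "torque": the same for the moment, N m; "grip_width": opening from 0.0 (shut) to 1.0 (fully open); "grasp_force": force on a finger pad.
Only numpy, scipy, OpenCV 4.12 (cv2) and the standard library are available. Lean on these libraries where they do the work, as an engineer would, in place of code of your own. Each camera call takes 0.05 s, during which the arm holds its last target. There are 200 camera calls.

## Working session

There is one attempt and no reset: what is moved stays moved. The work goes in short steps, Python scripts to look and compute and a shell command to move; the robot and the scene stay as the last step left them, time stands still between calls to the robot, and variables do not carry over. Pictures are saved under pics/ and viewed, at most 10 in all, crops included, and the job is handed in when it is done.

```bash
mkdir -p pics; ls; python3 - <<'E'
from cell import bot
import cv2,pickle
s=bot.observe();print(s)
d={}
for n in("scene","side","wrist"):
    p=bot.snapshot(n);d[n]=p;cv2.imwrite(f"pics/{n}0.png",p["pixels"][:,:,::-1]);print(n,p["mtx"],p["k1"],p["R"],p["t"])
pickle.dump(d,open("d0.pkl","wb"))
E
```

```text
pics
{'t': 0.0, 'q': array([-0.10259143,  0.43521825,  0.02497582,  1.57412165, -0.01160147,
        1.13398428, -0.07509693]), 'joint_velocities': array([ 0.00097663,  0.00068934,  0.0003536 , -0.00093941, -0.00113599,
        0.00230242, -0.00083854]), 'tau': array([ 8.97134169e-05, -6.70461059e+01,  1.02531374e+00, -3.16203833e+01,
        1.55155628e-02,  1.25530543e-02, -1.11555586e-06]), 'eef_pos': array([ 6.24454481e-01, -6.70367806e-05,  2.10419470e-01]), 'eef_rot': array([ 7.07134405e-01,  7.07078711e-01, -6.09400994e-04, -5.07798610e-04]), 'contact_force': array([-0.16048343, -0.1797067 , -0.5068855 ]), 'torque': array([-0.02568574, -0.00970579,  0.03566079]), 'grasp_force': 0.0, 'grip_width': 0.9980136288001594}
scene [[426.9307957    0.         278.83045363]
 [  0.         426.9307957  203.01845466]
 [  0.           0.           1.        ]] -0.0617369809703256 [[ 0.59813323 -0.80133914  0.00960305]
 [-0.43701497 -0.33619302 -0.83426145]
 [ 0.67175484  0.49480282 -0.55128542]] [-0.41014203  0.33726981  0.8931276 ]
side [[467.50955529   0.         279.3121353 ]
 [  0.         467.50955529 209.94725944]
 [  0.           0.           1.        ]] -0.08087644122896862 [[ 0.97848453 -0.2058358   0.01412961]
 [-0.13916639 -0.70901339 -0.69132679]
 [ 0.15231789  0.6744862  -0.72240406]] [-0.60612634  0.138669    1.22265356]
wrist [[362.45746408   0.         282.00860411]
 [  0.         362.45746408 206.00324309]
 [  0.           0.           1.        ]] -0.04298035640846293 [[ 9.99999724e-01 -2.63310906e-04 -6.94337090e-04]
 [-2.56915114e-05 -9.46731497e-01  3.22024024e-01]
 [-7.42143230e-04 -3.22023917e-01 -9.46731243e-01]] [-0.62369031 -0.0419266   0.38048681]
```

View pics/scene0.png

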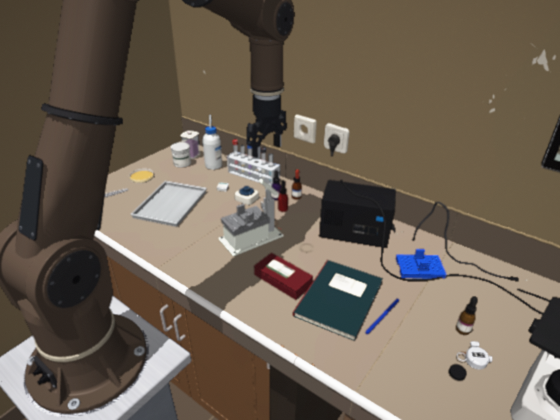

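View pics/side0.png

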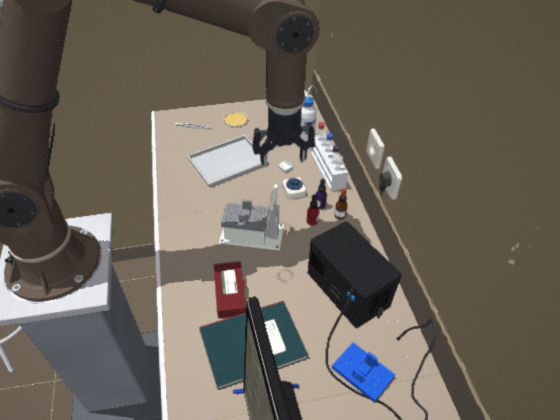

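Scene and side views: the grey cover sits on the white tank (scene ~(247,215), side ~(245,215)). The blue look-alike (scene (420,265), side (363,370)) lies far off on the bench and is to be left alone. The tray is at scene (170,203), side (227,160). Next I'll confirm with one enlarged crop.

```bash
cat > h.py <<'E'
import numpy as np,cv2,pickle
def ray(p,uv):
    q=cv2.undistortPoints(np.array([[uv]],float),p["mtx"],np.array([p["k1"],0,0,0,0]))[0,0]
    d=p["R"].T@np.r_[q,1]; return -p["R"].T@p["t"],d
def onz(p,uv,z):
    c,d=ray(p,uv); return c+d*(z-c[2])/d[2]
def tri(a,ua,b,ub):
    c1,d1=ray(a,ua);c2,d2=ray(b,ub)
    s=np.linalg.lstsq(np.c_[d1,-d2],c2-c1,rcond=None)[0]
    x=c1+s[0]*d1;y=c2+s[1]*d2
    return (x+y)/2,np.linalg.norm(x-y)
def proj(p,X):
    rv=cv2.Rodrigues(p["R"])[0]
    return cv2.projectPoints(np.array(X,float).reshape(-1,1,3),rv,p["t"],p["mtx"],np.array([p["k1"],0,0,0,0]))[0][:,0]
E
python3 - <<'E'
from h import *
d=pickle.load(open("d0.pkl","rb"))
a=d["scene"]["pixels"][170:260,205:305];b=d["side"]["pixels"][175:255,205:305]
a=cv2.resize(a,None,fx=6,fy=6,interpolation=2)[:,:,::-1];b=cv2.resize(b,None,fx=6,fy=6,interpolation=2)[:,:,::-1]
cv2.imwrite("pics/c1.png",cv2.resize(np.vstack([a]),None,fx=1,fy=1));cv2.imwrite("pics/c2.png",b)
for n in("scene","side"):
    print(n,onz(d[n],(250,240),0))
E
```

```text
scene [ 0.53205209 -0.00962727  0.        ]
side [ 0.53160944 -0.02547649  0.        ]
```

View pics/c1.png

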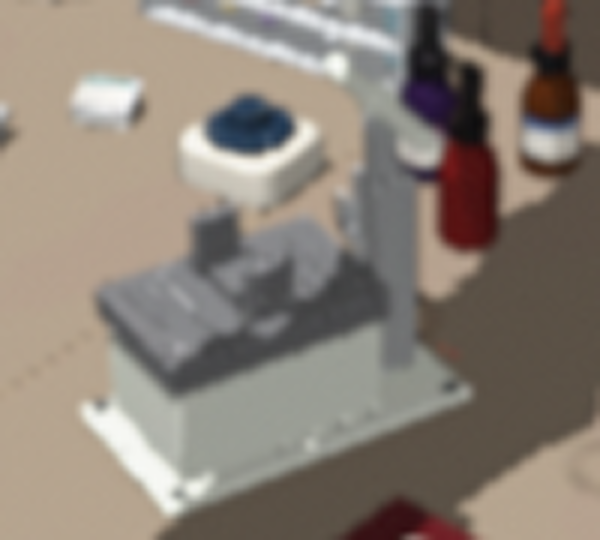

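View pics/c2.png

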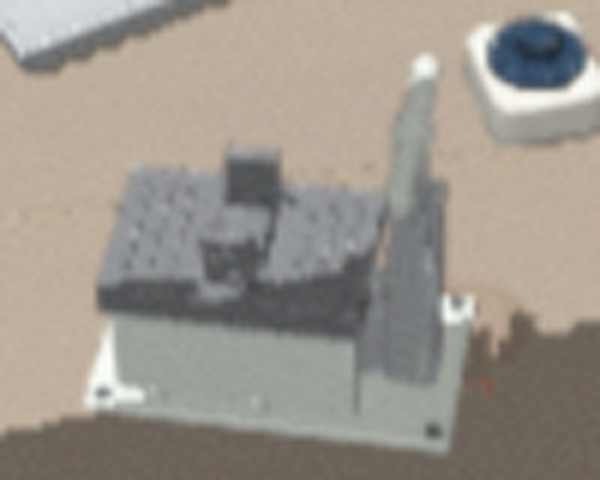

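```bash
python3 - <<'E'
from h import *
np.set_printoptions(precision=4,suppress=True)
d=pickle.load(open("d0.pkl","rb"));A=d["scene"];B=d["side"]
a=lambda u,v:(u/6+205-.4,v/6+170-.4)
b=lambda u,v:(u/6+205-.4,v/6+175-.4)
print("scene base FL(+y front),FR(-y front),BR",*[onz(A,a(*q),0.002) for q in((82,408),(172,512),(470,393))])
print("side base FR,BR,BL",*[onz(B,b(*q),0.002) for q in((85,405),(447,450),(474,300))])
print("cover top scene FL,FR (z .078)",*[onz(A,a(*q),.078) for q in((97,292),(175,372))])
print("cover top side FL,FR",*[onz(B,b(*q),.078) for q in((132,165),(100,290))])
print("padL top",tri(A,a(215,208),B,b(254,152)),"padR top",tri(A,a(270,258),B,b(233,213)))
print("handle +y end",tri(A,a(337,66),B,b(425,66)))
# tray corners
for n,p in(("scene",A),("side",B)):
    h=p["pixels"]; hsv=cv2.cvtColor(h,cv2.COLOR_RGB2HSV)
    m=((hsv[:,:,1]<40)&(hsv[:,:,2]>90)).astype(np.uint8)
    m=cv2.morphologyEx(m,cv2.MORPH_OPEN,np.ones((3,3)))
    c,_=cv2.findContours(m,0,1)
    for k in c:
        if 1000<cv2.contourArea(k)<8000:
            bx=cv2.approxPolyDP(cv2.convexHull(k),6,True)[:,0]
            print(n,cv2.contourArea(k),*[(tuple(map(int,q)),onz(p,q,.017)[:2]) for q in bx])
E
```

```text
scene base FL(+y front),FR(-y front),BR [0.4821 0.0698 0.002 ] [ 0.4506 -0.0172  0.002 ] [ 0.6073 -0.0737  0.002 ]
side base FR,BR,BL [ 0.4463 -0.0181  0.002 ] [ 0.6029 -0.0758  0.002 ] [0.6341 0.0106 0.002 ]
cover top scene FL,FR (z .078) [0.4831 0.0539 0.078 ] [ 0.4591 -0.0165  0.078 ]
cover top side FL,FR [0.4826 0.0551 0.078 ] [ 0.4589 -0.0186  0.078 ]
padL top (array([0.5347, 0.0228, 0.1096]), np.float64(0.002324099637753453)) padR top (array([ 0.5192, -0.0207,  0.1122]), np.float64(0.006267733923045836))
handle +y end (array([0.609 , 0.0093, 0.1587]), np.float64(0.000897556559103202))
scene 2060.5 ((559, 358), array([ 0.6024, -0.8151])) ((559, 419), array([ 0.4488, -0.8384])) ((512, 419), array([ 0.3968, -0.7625])) ((540, 352), array([ 0.5949, -0.777 ]))
scene 5840.5 ((189, 352), array([ 0.1432, -0.1666])) ((190, 361), array([ 0.1287, -0.1847])) ((127, 419), array([-0.0325, -0.1853])) ((27, 419), array([-0.1511, -0.0391])) ((0, 386), array([-0.1508,  0.0705])) ((1, 355), array([-0.1139,  0.1437])) ((112, 297), array([0.1392, 0.0993]))
scene 3071.5 ((95, 230), array([0.2714, 0.3
[... 458 characters left out ...]
 ((227, 155), array([0.8683, 0.3883]))
side 2327.5 ((277, 184), array([0.6464, 0.1632])) ((280, 249), array([ 0.603, -0.086])) ((219, 243), array([ 0.4462, -0.034 ])) ((226, 202), array([0.4847, 0.1166]))
side 2306.0 ((246, 134), array([0.5931, 0.4276])) ((261, 167), array([0.6127, 0.2496])) ((208, 186), array([0.4401, 0.1946])) ((187, 154), array([0.3883, 0.359 ]))
side 1302.0 ((318, 130), array([0.8407, 0.4036])) ((342, 156), array([0.8807, 0.2534])) ((348, 187), array([0.855 , 0.1093])) ((330, 190), array([0.7975, 0.1071])) ((309, 152), array([0.7802, 0.2932]))
side 1657.0 ((151, 111), array([0.2765, 0.6306])) ((167, 419), array([ 0.2849, -0.4776])) ((142, 337), array([ 0.2385, -0.279 ]))
```

```bash
python3 -m crank '[{"y":-0.62,"wz":-0.11,"grip":-1},{"y":-0.62,"wz":0,"grip":-1},{"y":0,"wz":-0.11,"grip":-1},{"wz":-0.11,"grip":-1},{"wz":-0.11,"grip":-1},{"wz":-0.11,"grip":-1},{"wz":-0.11,"grip":-1},{"wz":-0.11,"grip":-1},{"grip":-1}]'; python3 - <<'E'
from cell import bot
from h import *
s=bot.observe();print(s["eef_pos"],s["eef_rot"],s["q"])
p=bot.snapshot("wrist");pickle.dump(p,open("w1.pkl","wb"));cv2.imwrite("pics/w1.png",p["pixels"][:,:,::-1])
E
```

```text
[ 6.24586253e-01 -4.34747059e-05  2.10602139e-01] [ 7.07124497e-01  7.07088793e-01 -4.73053813e-04 -4.00388146e-04] [-0.10258745  0.43507752  0.02495158  1.57387467 -0.01160109  1.1340248
 -0.07508942]invalid input
```

View pics/w1.png

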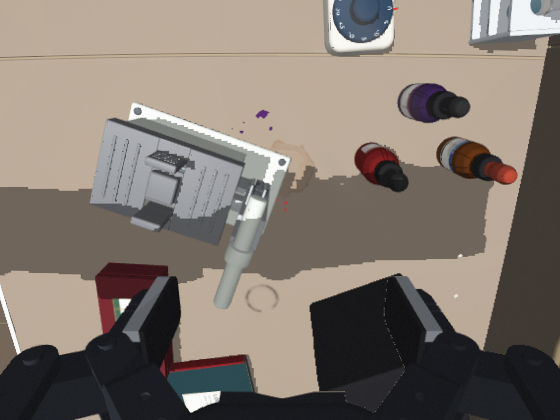

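Wrist view: cover plate corners at about (111,120), (246,163), (219,243), (92,204), tabs at (168,160) and (152,216), T-handle from (260,195) to (222,303). The move was refused because every key has to be given.

```bash
python3 - <<'E'
from h import *
np.set_printoptions(precision=4,suppress=True)
p=pickle.load(open("w1.pkl","rb"))
c=np.array([onz(p,q,.078)[:2] for q in((111,120),(246,163),(219,243),(92,204))])
print(c,c.mean(0)); e=c[1]-c[0]+c[2]-c[3];print("yaw",np.degrees(np.arctan2(e[1],e[0])),[np.linalg.norm(c[i]-c[i-1]) for i in range(4)])
print("handle ends",onz(p,(222,303),.155),onz(p,(258,197),.155))
print("base BL",onz(p,(291,157),.002),"FL",onz(p,(135,103),.002))
E
python3 -m crank '[{"wx":0,"wy":0,"wz":-0.11,"x":0,"y":-0.8,"z":0,"grip":-1},{"wx":0,"wy":0,"wz":-0.11,"x":0.13,"y":-0.78,"z":0,"grip":-1},{"wx":0,"wy":0,"wz":-0.11,"x":0.26,"y":-0.74,"z":0,"grip":-1},{"wx":0,"wy":0,"wz":-0.11,"x":0,"y":0,"z":0,"grip":-1},{"wx":0,"wy":0,"wz":-0.11,"x":0,"y":0,"z":0,"grip":-1},{"wx":0,"wy":0,"wz":-0.11,"x":0,"y":0,"z":0,"grip":-1},{"wx":0,"wy":0,"wz":-0.11,"x":0,"y":0,"z":0,"grip":-1},{"wx":0,"wy":0,"wz":0,"x":0,"y":0,"z":0,"grip":-1},{"wx":0,"wy":0,"wz":0,"x":0,"y":0,"z":0,"grip":-1}]'; python3 - <<'E'
from cell import bot
from h import *
s=bot.observe();print(s["eef_pos"],s["eef_rot"],s["q"])
p=bot.snapshot("wrist");pickle.dump(p,open("w2.pkl","wb"));cv2.imwrite("pics/w2.png",p["pixels"][:,:,::-1])
E
```

```text
[[ 0.4861  0.0554]
 [ 0.594   0.0198]
 [ 0.5675 -0.0527]
 [ 0.4586 -0.0159]] [0.5265 0.0016]
yaw -18.44461972926678 [np.float64(0.07648071112457383), np.float64(0.11369315612424208), np.float64(0.07722249224145522), np.float64(0.1150253231478437)]
handle ends [ 0.5817 -0.0637  0.155 ] [0.6087 0.0144 0.155 ]
base BL [0.6331 0.0099 0.002 ] FL [0.4773 0.0648 0.002 ]
t: 1.32
eef_pos: [0.53, -0.0005, 0.2111]
eef_rot: [0.182, 0.983, 0.0, -0.0]
contact_force: [-0.4, -0.1, 0.0]
grip_width: 0.996
grasp_force: 0.0
[ 0.52995513 -0.00053928  0.21113745] [ 1.81641962e-01  9.83364731e-01  1.86696338e-05 -6.26991911e-05] [ 0.07612863  0.29574426 -0.22383217  1.78934616  0.07394508  1.06474027
  1.03129651]
```

View pics/w2.png

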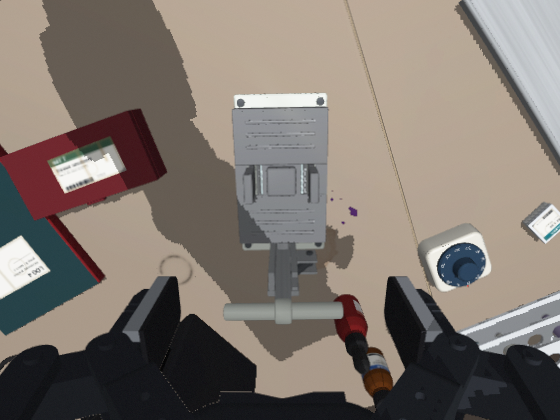

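Wrist view 2, now aligned with the tank: cover edges u≈233–328 at v≈108, tabs at about (250,188) and (313,188), handle from (224,312) to (343,311).

```bash
python3 - <<'E'
from h import *
np.set_printoptions(precision=4,suppress=True)
p=pickle.load(open("w2.pkl","rb"))
c=np.array([onz(p,q,.078)[:2] for q in((233,109),(328,109),(326,240),(239,240))]);print(c,c.mean(0))
e=c[1]-c[0]+c[2]-c[3];print("y-axis ang",np.degrees(np.arctan2(e[1],e[0]))-90)
h=np.array([onz(p,q,.155)[:2] for q in((224,312),(343,311))]);print(h,h.mean(0),np.linalg.norm(h[1]-h[0]));e=h[1]-h[0];print("yaw",np.degrees(np.arctan2(e[1],e[0]))-90)
from scipy.spatial.transform import Rotation as Ro
y=np.radians(-19.5);X=np.array([np.cos(y),np.sin(y)]);print("tank from handle",h.mean(0)-.076*X)
print(onz(p,(244,190),.105),onz(p,(319,190),.105))
R=Ro.from_quat([.1816,.98336,0,0]).as_matrix();print(R,np.degrees(np.arctan2(R[1,1],R[0,1])))
E
```

```text
[[ 0.456  -0.0144]
 [ 0.483   0.0559]
 [ 0.5897  0.018 ]
 [ 0.562  -0.0544]] [0.5227 0.0013]
y-axis ang -20.936496964616822
[[ 0.5811 -0.0649]
 [ 0.6106  0.0146]] [ 0.5959 -0.0251] 0.08470930354317557
yaw -20.350559401972063
tank from handle [0.5242 0.0002]
[ 0.5146 -0.0266  0.105 ] [0.5353 0.0275 0.105 ]
[[-0.934   0.3572  0.    ]
 [ 0.3572  0.934   0.    ]
 [ 0.      0.     -1.    ]] 69.07380190115276
```

```bash
python3 -m crank '[{"wx":0,"wy":0,"wz":-0.005,"x":0.14,"y":-0.03,"z":0.7,"grip":-1},{"wx":0,"wy":0,"wz":0,"x":0,"y":0,"z":0.7,"grip":-1},{"wx":0,"wy":0,"wz":0,"x":0,"y":0,"z":0.7,"grip":-1},{"wx":0,"wy":0,"wz":0,"x":0,"y":0,"z":0.7,"grip":-1},{"wx":0,"wy":0,"wz":0,"x":0,"y":0,"z":0,"grip":-1},{"wx":0,"wy":0,"wz":0,"x":0,"y":0,"z":0,"grip":-1}]';python3 -m crank '[{"wx":0,"wy":0,"wz":0,"x":0,"y":0,"z":0,"grip":0.2},{"wx":0,"wy":0,"wz":0,"x":0,"y":0,"z":0,"grip":0.2},{"wx":0,"wy":0,"wz":0,"x":0,"y":0,"z":0,"grip":0.2},{"wx":0,"wy":0,"wz":0,"x":0,"y":0,"z":0,"grip":0.2},{"wx":0,"wy":0,"wz":0,"x":0,"y":0,"z":0,"grip":0.2},{"wx":0,"wy":0,"wz":0,"x":0,"y":0,"z":0,"grip":0.2}]'; python3 - <<'E'
from cell import bot
from h import *
p=bot.snapshot("wrist");cv2.imwrite("pics/w3.png",p["pixels"][:,:,::-1])
E
```

```text
t: 2.12
eef_pos: [0.525, 0.0005, 0.1002]
eef_rot: [0.176, 0.984, 0.0, 0.001]
contact_force: [0.2, -0.0, 0.8]
grip_width: 1.003
grasp_force: 0.0
t: 2.88
eef_pos: [0.5243, 0.0004, 0.0992]
eef_rot: [0.176, 0.984, 0.0, -0.0]
contact_force: [-0.3, -0.3, 0.1]
grip_width: 0.4
grasp_force: 0.0
```

View pics/w3.png

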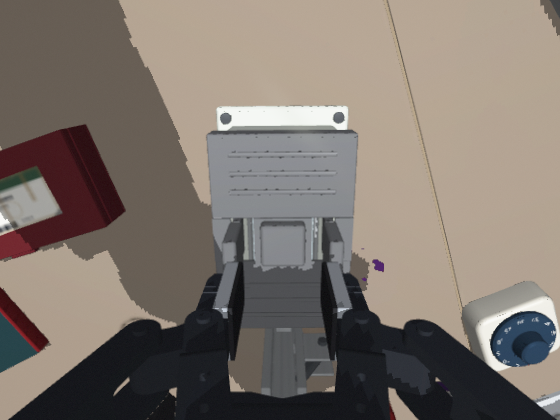

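```bash
python3 - <<'E'
from cell import bot
from h import *
np.set_printoptions(precision=3,suppress=True)
s=bot.observe();print(s["grip_width"],s["grasp_force"],s["contact_force"],s["eef_pos"])
p=bot.snapshot("wrist")
y=np.radians(-20.4);M=np.array([[np.cos(y),-np.sin(y),0],[np.sin(y),np.cos(y),0],[0,0,1]]);o=np.array([.5245,.0005,0])
f=lambda *q:proj(p,o+M@np.array(q)/1000)[0]
for z in(79,107):
  print("tab z",z,[f(x,yy,z) for x in(-12,12) for yy in(-29,-22,22,29)])
for z in(85,100): print("tip w17/22",z,[f(x,yy,z) for x in (-11,11) for yy in(-29,-22,-17,17,22,29)])
print("coverfront z78",f(-58.5,-38.5,78),f(-58.5,38.5,78))
E
```

```text
0.39867810802431375 0.0 [-1.22  -0.688  0.202] [0.524 0.    0.099]
tab z 79 [array([229.58 , 222.112]), array([242.48 , 222.151]), array([323.694, 222.35 ]), array([336.592, 222.376]), array([231.51 , 261.793]), array([243.912, 261.844]), array([321.98 , 262.034]), array([334.38 , 262.043])]
tab z 107 [array([221.384, 243.824]), array([236.283, 243.881]), array([330.127, 244.11 ]), array([345.022, 244.126]), array([224.005, 288.374]), array([238.234, 288.448]), array([327.841, 288.664]), array([342.066, 288.658])]
tip w17/22 85 [array([228.101, 228.02 ]), array([241.361, 228.062]), array([250.841, 228.091]), array([315.367, 228.249]), array([324.846, 228.267]), array([338.103, 228.291]), array([229.984, 265.272]), array([242.758, 265.326]), array([251.891, 265.361]), array([314.049, 265.512]), array([323.181, 265.522]), array([335.953, 265.53 ])]
tip w17/22 100 [array([223.764, 239.669]), array([238.082, 239.72 ]), array([248.319, 239.755]), array([318.013, 239.925]), array([328.249, 239.941]), array([342.563, 239.959]), array([225.981, 279.298]), array([239.73 , 279.365]), array([249.561, 279.407]), array([316.478, 279.569]), array([326.307, 279.574]), array([340.053, 279.574])]
coverfront z78 [207.076 135.362] [359.684 135.746]
```

```bash
python3 - <<'E'
from h import *
a=cv2.imread("pics/w3.png")[190:350,180:390]
cv2.imwrite("pics/w3c.png",cv2.resize(a,None,fx=3.7,fy=3.7,interpolation=2))
E
```

```text
(no output)
```

View pics/w3c.png

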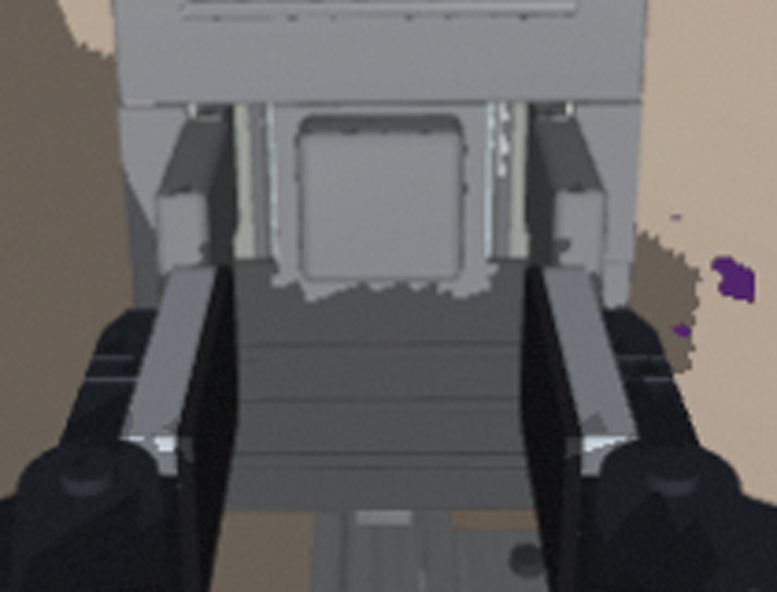

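The enlarged crop shows both tabs still out, at u≈224–236 and 330–343. The fingertips (v≈262) cover them from above, so the tips stand about 25 mm higher than the stated offset implies (near z 0.125). I'll open, go lower and close again.

```bash
python3 -m crank '[{"wx":0,"wy":0,"wz":0,"x":0,"y":0,"z":0,"grip":-1},{"wx":0,"wy":0,"wz":0,"x":0,"y":0,"z":0,"grip":-1},{"wx":0,"wy":0,"wz":0,"x":0,"y":0,"z":0,"grip":-1},{"wx":0,"wy":0,"wz":0,"x":0,"y":0,"z":0,"grip":-1},{"wx":0,"wy":0,"wz":0,"x":0,"y":0,"z":0.4,"grip":-1},{"wx":0,"wy":0,"wz":0,"x":0,"y":0,"z":0.4,"grip":-1},{"wx":0,"wy":0,"wz":0,"x":0,"y":0,"z":0,"grip":-1}]'; python3 - <<'E'
from cell import bot
from h import *
p=bot.snapshot("wrist");a=p["pixels"][:,:,::-1];b=bot.snapshot("side")["pixels"][150:260,200:320,::-1]
cv2.imwrite("pics/w4.png",np.hstack([a[150:400,130:430],cv2.resize(b,(273,250),interpolation=2)]))
E
```

```text
t: 3.85
eef_pos: [0.5229, 0.0002, 0.0653]
eef_rot: [0.176, 0.984, -0.0, -0.002]
contact_force: [0.1, -0.8, 0.3]
grip_width: 1.003
grasp_force: 0.0
```

View pics/w4.png

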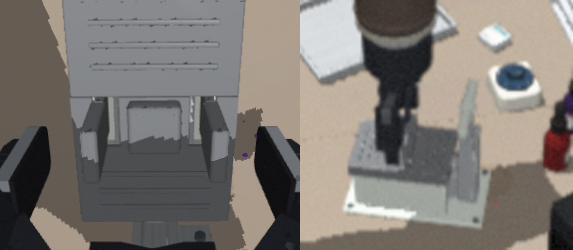

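The tips now stand beside the tabs: tips at about (180,275), tabs at (225,290) in full wrist pixels. Closing now.

```bash
python3 -m crank '[{"wx":0,"wy":0,"wz":0,"x":0,"y":0,"z":0,"grip":-0.2},{"wx":0,"wy":0,"wz":0,"x":0,"y":0,"z":0,"grip":-0.2},{"wx":0,"wy":0,"wz":0,"x":0,"y":0,"z":0,"grip":-0.2},{"wx":0,"wy":0,"wz":0,"x":0,"y":0,"z":0,"grip":-0.2},{"wx":0,"wy":0,"wz":0,"x":0,"y":0,"z":0,"grip":-0.2}]'; python3 - <<'E'
from cell import bot
from h import *
np.set_printoptions(precision=4,suppress=True)
d=pickle.load(open("d0.pkl","rb"));p=d["side"]
y=np.radians(-20.4);M=np.array([[np.cos(y),-np.sin(y),0],[np.sin(y),np.cos(y),0],[0,0,1]]);o=np.array([.5245,.0005,0])
c,r=ray(p,(241.8,222.6));c=M.T@(c-o);r=M.T@r;print(c+r*(-.046-c[1])/r[1])
s=bot.observe();print({k:s[k] for k in("grip_width","grasp_force","contact_force","torque","eef_pos")})
E
```

```text
t: 4.58
eef_pos: [0.5249, 0.0005, 0.0679]
eef_rot: [0.176, 0.984, 0.0, 0.001]
contact_force: [-0.2, 0.7, 6.5]
grip_width: 0.601
grasp_force: 4.9
[ 0.002  -0.046   0.0952]
{'grip_width': 0.6011498955146864, 'grasp_force': 4.942584112286568, 'contact_force': array([-0.194 ,  0.6576,  6.4774]), 'torque': array([0.0804, 0.1662, 0.073 ]), 'eef_pos': array([0.5249, 0.0005, 0.0679])}
```

The tabs are in contact at 51 mm and 4.9 N, so I'll squeeze fully.

```bash
python3 -m crank '[{"wx":0,"wy":0,"wz":0,"x":0,"y":0,"z":0,"grip":0.2},{"wx":0,"wy":0,"wz":0,"x":0,"y":0,"z":0,"grip":0.2},{"wx":0,"wy":0,"wz":0,"x":0,"y":0,"z":0,"grip":0.2},{"wx":0,"wy":0,"wz":0,"x":0,"y":0,"z":0,"grip":0.2}]'
```

```text
t: 5.08
eef_pos: [0.5252, 0.0004, 0.0693]
eef_rot: [0.176, 0.984, 0.0, 0.001]
contact_force: [-7.3, -0.3, 24.6]
grip_width: 0.462
grasp_force: 58.2
```

```bash
python3 -m crank '[{"wx":0,"wy":0,"wz":0,"x":0,"y":0,"z":-0.15,"grip":0.2},{"wx":0,"wy":0,"wz":0,"x":0,"y":0,"z":-0.15,"grip":0.2},{"wx":0,"wy":0,"wz":0,"x":0,"y":0,"z":-0.2,"grip":0.2},{"wx":0,"wy":0,"wz":0,"x":0,"y":0,"z":-0.3,"grip":0.2},{"wx":0,"wy":0,"wz":0,"x":0,"y":0,"z":-0.3,"grip":0.2},{"wx":0,"wy":0,"wz":0,"x":0,"y":0,"z":0,"grip":0.2}]'; python3 - <<'E'
from cell import bot
from h import *
p=bot.snapshot("wrist");a=p["pixels"][:,:,::-1];b=bot.snapshot("side");pickle.dump(b,open("s5.pkl","wb"));b=b["pixels"][150:260,200:320,::-1]
cv2.imwrite("pics/w5.png",np.hstack([a[60:400,130:430],cv2.resize(b,(371,340),interpolation=2)]))
E
```

```text
t: 5.82
eef_pos: [0.5252, 0.0004, 0.1125]
eef_rot: [0.176, 0.984, 0.0, 0.001]
contact_force: [-1.2, 0.1, -0.9]
grip_width: 0.446
grasp_force: 62.0
```

View pics/w5.png

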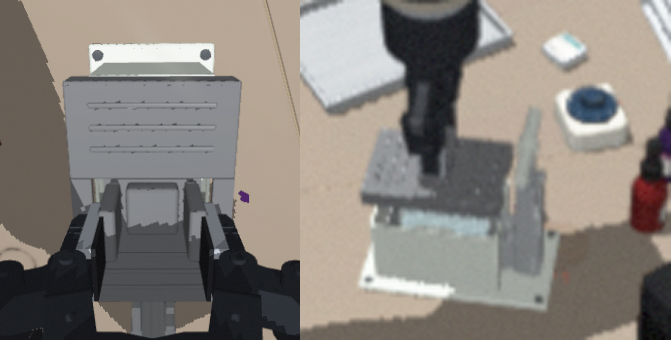

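The last picture shows the cover free and held level above the open tank, with the basket still down. Ten pictures are used, so from here I measure by numbers only.

```bash
python3 -m crank '[{"wx":0,"wy":0,"wz":0,"x":0.1,"y":0,"z":-0.6,"grip":0.2},{"wx":0,"wy":0,"wz":0,"x":0.1,"y":0,"z":-0.6,"grip":0.2},{"wx":0,"wy":0,"wz":0,"x":0.1,"y":0,"z":-0.6,"grip":0.2},{"wx":0,"wy":0,"wz":0,"x":0.1,"y":0,"z":-0.6,"grip":0.2},{"wx":0,"wy":0,"wz":0,"x":0.1,"y":0,"z":0,"grip":0.2}]'
python3 - <<'E'
from cell import bot
from h import *
np.set_printoptions(precision=4,suppress=True)
d=pickle.load(open("d0.pkl","rb"));d["s5"]=pickle.load(open("s5.pkl","rb"))
for n,seed in(("scene",(168,203)),("side",(225,162)),("s5",(215,165))):
    p=d[n];hsv=cv2.cvtColor(p["pixels"],cv2.COLOR_RGB2HSV)
    m=((hsv[:,:,1]<45)&(hsv[:,:,2]>85)).astype(np.uint8)
    m=cv2.morphologyEx(m,cv2.MORPH_OPEN,np.ones((3,3)));k,l=cv2.connectedComponents(m)
    m=(l==l[seed[1],seed[0]]).astype(np.uint8)
    c=max(cv2.findContours(m,0,1)[0],key=cv2.contourArea)
    w=np.array([onz(p,q,.015)[:2] for q in c[:,0]],np.float32)
    print(n,m.sum(),cv2.minAreaRect(w*1000),cv2.boxPoints(cv2.minAreaRect(w*1000)).tolist())
w=pickle.load(open("w2.pkl","rb"))
print("timer",onz(w,(458,262),.046)); s=bot.observe();print(s["eef_pos"],s["q"])
E
```

```text
t: 6.55
eef_pos: [0.5063, 0.0075, 0.2082]
eef_rot: [0.176, 0.984, 0.0, 0.001]
contact_force: [0.3, -0.4, -2.1]
grip_width: 0.449
grasp_force: 62.0
scene 2102 ((514.240234375, 315.55999755859375), (240.4489288330078, 175.37899780273438), 19.69144058227539) [[371.4990234375, 357.6112976074219], [430.59375, 192.48831176757812], [656.9814453125, 273.5086975097656], [597.88671875, 438.6316833496094]]
side 6788 ((576.4720458984375, 192.19834899902344), (332.97503662109375, 560.46826171875), 8.804472923278809) [[369.0528564453125, 443.6472473144531], [454.83984375, -110.21670532226562], [783.8912353515625, -59.25054931640625], [698.104248046875, 494.6134033203125]]
s5 10377 ((631.97265625, 298.5519714355469), (788.745849609375, 504.1990051269531), 89.11083984375) [[373.7835693359375, -91.86135864257812], [877.921875, -99.68557739257812], [890.1617431640625, 688.96533203125], [386.0234375, 696.78955078125]]
timer [0.6765 0.1351 0.046 ]
[0.5063 0.0075 0.2082] [ 0.0715  0.2598 -0.2365  1.848   0.0702  1.0392  1.0245]
```

```bash
python3 -m crank '[{"wx":0,"wy":0,"wz":0,"x":0.25,"y":0.73,"z":0,"grip":0.2},{"wx":0,"wy":0,"wz":0,"x":0.25,"y":0.73,"z":0,"grip":0.2},{"wx":0,"wy":0,"wz":0,"x":0.25,"y":0.73,"z":0,"grip":0.2},{"wx":0,"wy":0,"wz":0,"x":0.25,"y":0.73,"z":0,"grip":0.2},{"wx":0,"wy":0,"wz":0,"x":0.25,"y":0.73,"z":0,"grip":0.2},{"wx":0,"wy":0,"wz":0,"x":0.25,"y":0.73,"z":0,"grip":0.2},{"wx":0,"wy":0,"wz":0,"x":0.25,"y":0.73,"z":0,"grip":0.2},{"wx":0,"wy":0,"wz":0,"x":0.25,"y":0.73,"z":0,"grip":0.2},{"wx":0,"wy":0,"wz":0,"x":0.25,"y":0.73,"z":0,"grip":0.2},{"wx":0,"wy":0,"wz":0,"x":0.25,"y":0.73,"z":0,"grip":0.2}]'
python3 -m crank '[{"wx":0,"wy":0,"wz":-0.11,"x":0,"y":0,"z":0,"grip":0.2},{"wx":0,"wy":0,"wz":-0.11,"x":0,"y":0,"z":0,"grip":0.2},{"wx":0,"wy":0,"wz":-0.11,"x":0,"y":0,"z":0,"grip":0.2},{"wx":0,"wy":0,"wz":-0.11,"x":0,"y":0,"z":0,"grip":0.2},{"wx":0,"wy":0,"wz":0,"x":0,"y":0,"z":0,"grip":0.2},{"wx":0,"wy":0,"wz":0,"x":0,"y":0,"z":0,"grip":0.2}]'
python3 - <<'E'
from cell import bot
from h import *
np.set_printoptions(precision=4,suppress=True)
s=bot.observe();print(s["eef_pos"],s["q"],s["grip_width"])
p=bot.snapshot("wrist");b=bot.snapshot("side");c=bot.snapshot("scene");pickle.dump((p,b,c),open("t6.pkl","wb"))
hsv=cv2.cvtColor(p["pixels"],cv2.COLOR_RGB2HSV)
# predicted tray rim corners
M=lambda y:np.array([[np.cos(y),-np.sin(y)],[np.sin(y),np.cos(y)]])
C=[np.r_[np.array([.513,.314])+M(np.radians(20))@np.array(q),.017] for q in((-.105,-.078),(.105,-.078),(.105,.078),(-.105,.078))]
print("pred",proj(p,C))
# scan lines: print S,V compact along row 60 and col 282
for v in(20,60,100):print(v,[(int(x),*hsv[v,x].tolist()) for x in range(60,560,20)])
E
```

```text
t: 7.8
eef_pos: [0.5122, 0.3164, 0.2053]
eef_rot: [0.176, 0.984, -0.001, -0.001]
contact_force: [-0.3, -0.9, -2.3]
grip_width: 0.447
grasp_force: 62.0
t: 8.55
eef_pos: [0.5125, 0.3155, 0.2063]
eef_rot: [-0.166, 0.986, -0.0, -0.001]
contact_force: [0.4, -0.4, -2.0]
grip_width: 0.451
grasp_force: 62.0
[0.5125 0.3155 0.2063] [-0.3055  0.4506 -0.4824  1.6061  0.2237  1.1415  1.0639] 0.4512930826908541
pred [[193.0614  60.7823]
 [210.6897 267.0311]
 [353.8347 265.152 ]
 [364.4637  57.8899]]
20 [(60, 15, 48, 161), (80, 15, 49, 161), (100, 17, 48, 155), (120, 15, 48, 161), (140, 15, 47, 162), (160, 15, 48, 161), (180, 15, 47, 162), (200, 16, 47, 163), (220, 16, 49, 162), (240, 15, 49, 162), (260, 15, 48, 163), (280, 16, 47, 162), (300, 14, 47, 163), (320, 15, 47, 162), (340, 15, 47, 163), (360, 15, 47, 163), (380, 15, 49, 162), (400, 15, 47, 163), (420, 15, 49, 162), (440, 15, 48, 161), (460, 15, 48, 161), (480, 15, 48, 161), (500, 15, 48, 161), (520, 15, 48, 161), (540, 14, 46, 160)]
60 [(60, 15, 47, 162), (80, 15, 49, 162), (100, 15, 48, 163), (120, 15, 49, 162), (140, 14, 46, 162), (160,
[... 206 characters left out ...]
08, 6, 222), (380, 14, 45, 164), (400, 15, 47, 162), (420, 15, 47, 162), (440, 15, 47, 162), (460, 15, 48, 163), (480, 16, 48, 161), (500, 15, 49, 162), (520, 15, 48, 160), (540, 15, 48, 160)]
100 [(60, 14, 46, 95), (80, 16, 48, 161), (100, 15, 47, 163), (120, 15, 48, 164), (140, 15, 49, 162), (160, 15, 48, 163), (180, 15, 48, 164), (200, 103, 12, 194), (220, 105, 10, 204), (240, 103, 11, 208), (260, 101, 10, 212), (280, 107, 11, 217), (300, 105, 7, 223), (320, 105, 7, 223), (340, 105, 7, 224), (360, 102, 11, 115), (380, 16, 45, 163), (400, 15, 47, 163), (420, 15, 47, 163), (440, 15, 47, 163), (460, 15, 48, 163), (480, 15, 47, 162), (500, 15, 47, 162), (520, 15, 49, 162), (540, 15, 47, 162)]
```

```bash
python3 - <<'E'
from h import *
np.set_printoptions(precision=4,suppress=True)
p,b,c=pickle.load(open("t6.pkl","rb"))
S=cv2.cvtColor(p["pixels"],cv2.COLOR_RGB2HSV)[:,:,1]
y=np.radians(20);X=np.array([np.cos(y),np.sin(y)]);Y=np.array([-X[1],X[0]]);o=np.array([.513,.314])
for v in(70,85,100,130):
    u=np.where(S[v,150:420]<28)[0]+150
    for q in(u.min(),u.max()):
        r=onz(p,(q,v),.017)[:2]-o;print("row",v,q,"tray xy",r@X,r@Y)
for u in(215,250,280,310,345):
    v=np.where(S[:150,u]<28)[0].min();r=onz(p,(u,v),.017)[:2]-o;print("col",u,v,r@X,r@Y)
# cover yaw in hand: front-edge of plate (grey dark vs tray bright)
E
```

```text
row 70 196 tray xy -0.09698200789260099 -0.07597311612118993
row 70 370 tray xy -0.0945157633961147 0.08361261819097299
row 85 197 tray xy -0.08379391475321009 -0.07614987944402107
row 85 369 tray xy -0.08133551857236394 0.08340173909437305
row 100 198 tray xy -0.07031681922708566 -0.07634196270170038
row 100 368 tray xy -0.06786610885090401 0.08319796894096168
row 130 201 tray xy -0.04241035575459967 -0.07580815603482949
row 130 367 tray xy -0.039982538926961624 0.08377686867581288
col 215 60 -0.10521365658687697 -0.05789619384618065
col 250 59 -0.10542651694628205 -0.025988620562670737
col 280 58 -0.10581284309487664 0.0012663250673119533
col 310 58 -0.10542175500268236 0.028478712885937223
col 345 57 -0.1059152115386003 0.06024630115969637
```

```bash
python3 -m crank '[{"wx":0,"wy":0,"wz":-0.01,"x":0,"y":0,"z":0.76,"grip":0.2},{"wx":0,"wy":0,"wz":0,"x":0,"y":0.05,"z":0.76,"grip":0.2},{"wx":0,"wy":0,"wz":0,"x":0,"y":0,"z":0.76,"grip":0.2},{"wx":0,"wy":0,"wz":0,"x":0,"y":0,"z":0.76,"grip":0.2},{"wx":0,"wy":0,"wz":0,"x":0,"y":0,"z":0.76,"grip":0.2},{"wx":0,"wy":0,"wz":0,"x":0,"y":0,"z":0.7,"grip":0.2},{"wx":0,"wy":0,"wz":0,"x":0,"y":0,"z":0,"grip":0.2},{"wx":0,"wy":0,"wz":0,"x":0,"y":0,"z":0,"grip":0.2}]'
python3 -m crank '[{"wx":0,"wy":0,"wz":0,"x":0,"y":0,"z":0.1,"grip":0.2},{"wx":0,"wy":0,"wz":0,"x":0,"y":0,"z":0.1,"grip":0.2},{"wx":0,"wy":0,"wz":0,"x":0,"y":0,"z":0,"grip":0.2}]'
```

```text
t: 9.7
eef_pos: [0.5127, 0.3184, 0.0283]
eef_rot: [-0.176, 0.984, 0.0, 0.001]
contact_force: [-0.3, -0.6, -1.6]
grip_width: 0.452
grasp_force: 62.0
t: 10.07
eef_pos: [0.5121, 0.3176, 0.0192]
eef_rot: [-0.176, 0.984, -0.0, -0.0]
contact_force: [-0.2, 0.0, -1.6]
grip_width: 0.45
grasp_force: 62.0
```

```bash
python3 -m crank '[{"wx":0,"wy":0,"wz":0,"x":0,"y":0,"z":0.08,"grip":0.2},{"wx":0,"wy":0,"wz":0,"x":0,"y":0,"z":0.05,"grip":0.2},{"wx":0,"wy":0,"wz":0,"x":0,"y":0,"z":0,"grip":0.2}]'
python3 -m crank '[{"wx":0,"wy":0,"wz":0,"x":0,"y":0,"z":0.05,"grip":0.2},{"wx":0,"wy":0,"wz":0,"x":0,"y":0,"z":0,"grip":0.2}]'
```

```text
t: 10.45
eef_pos: [0.512, 0.3176, 0.0138]
eef_rot: [-0.176, 0.984, -0.0, -0.0]
contact_force: [-0.4, 0.5, -2.0]
grip_width: 0.448
grasp_force: 62.0
t: 10.7
eef_pos: [0.5122, 0.3178, 0.012]
eef_rot: [-0.176, 0.984, 0.0, 0.0]
contact_force: [-0.2, -0.1, -1.9]
grip_width: 0.45
grasp_force: 62.1
```

```bash
python3 -m crank '[{"wx":0,"wy":0,"wz":0,"x":0,"y":0,"z":0.03,"grip":0.2},{"wx":0,"wy":0,"wz":0,"x":0,"y":0,"z":0,"grip":0.2}]'
python3 -m crank '[{"wx":0,"wy":0,"wz":0,"x":0,"y":0,"z":0.03,"grip":0.2},{"wx":0,"wy":0,"wz":0,"x":0,"y":0,"z":0,"grip":0.2}]'
```

```text
t: 10.95
eef_pos: [0.5123, 0.3179, 0.0119]
eef_rot: [-0.176, 0.984, -0.0, 0.0]
contact_force: [-3.3, -1.9, 10.2]
grip_width: 0.45
grasp_force: 65.1
t: 11.2
eef_pos: [0.5124, 0.3179, 0.0118]
eef_rot: [-0.176, 0.984, -0.0, 0.001]
contact_force: [-7.0, -5.1, 22.1]
grip_width: 0.452
grasp_force: 68.3
```

Contact with the tray floor. I'll ease off, open and rise.

```bash
python3 -m crank '[{"wx":0,"wy":0,"wz":0,"x":0,"y":0,"z":-0.05,"grip":0.2},{"wx":0,"wy":0,"wz":0,"x":0,"y":0,"z":0,"grip":-1},{"wx":0,"wy":0,"wz":0,"x":0,"y":0,"z":0,"grip":-1},{"wx":0,"wy":0,"wz":0,"x":0,"y":0,"z":0,"grip":-1},{"wx":0,"wy":0,"wz":0,"x":0,"y":0,"z":0,"grip":-1},{"wx":0,"wy":0,"wz":0,"x":0,"y":0,"z":0,"grip":-1},{"wx":0,"wy":0,"wz":0,"x":0,"y":0,"z":-0.3,"grip":-1},{"wx":0,"wy":0,"wz":0,"x":0,"y":0,"z":-0.8,"grip":-1},{"wx":0,"wy":0,"wz":0,"x":0,"y":0,"z":-1,"grip":-1},{"wx":0,"wy":0,"wz":0,"x":0,"y":0,"z":-1,"grip":-1},{"wx":0,"wy":0,"wz":0,"x":0,"y":0,"z":-1,"grip":-1},{"wx":0,"wy":0,"wz":0,"x":0,"y":0,"z":-1,"grip":-1}]'
python3 -m crank '[{"wx":0,"wy":0,"wz":0,"x":0,"y":0,"z":0,"grip":-1},{"wx":0,"wy":0,"wz":0,"x":0,"y":0,"z":0,"grip":-1}]'
python3 - <<'E'
from cell import bot
from h import *
np.set_printoptions(precision=4,suppress=True)
s=bot.observe();print(s["q"])
p=bot.snapshot("wrist");c=bot.snapshot("scene");pickle.dump((p,c),open("t7.pkl","wb"))
V=cv2.cvtColor(p["pixels"],cv2.COLOR_RGB2HSV)[:,:,2].astype(int)
y=np.radians(20);X=np.array([np.cos(y),np.sin(y)]);Y=np.array([-X[1],X[0]]);o=np.array([.5117,.3175])
P=[np.r_[o+X*a+Y*e,.020] for a,e in((-.0585,-.0385),(-.0585,.0385),(.0585,.0385),(.0585,-.0385))]
q=proj(p,P);print("pred plate corners",q)
m=((V<150)&(cv2.cvtColor(p["pixels"],cv2.COLOR_RGB2HSV)[:,:,1]<40)).astype(np.uint8)
k,l,st,ce=cv2.connectedComponentsWithStats(m)
for i in range(1,k):
    if st[i,4]>300:print(st[i],ce[i])
E
```

```text
t: 12.7
eef_pos: [0.512, 0.3177, 0.218]
eef_rot: [-0.176, 0.984, 0.0, 0.0]
contact_force: [0.2, 0.1, 0.5]
grip_width: 1.001
grasp_force: 0.0
t: 12.95
eef_pos: [0.512, 0.3175, 0.2159]
eef_rot: [-0.176, 0.984, -0.0, 0.0]
contact_force: [0.2, -0.1, -0.6]
grip_width: 0.999
grasp_force: 0.0
[-0.3027  0.4443 -0.4917  1.5926  0.2234  1.1608  1.0807]
pred plate corners [[242.5095 110.2759]
 [322.5398 110.6249]
 [318.2395 223.902 ]
 [245.8057 223.5848]]
[   0    2   54  139 3674] [16.7297 63.8615]
[  197    58   168   208 15914] [277.0552 176.8403]
[450 105 102  98 925] [498.8043 155.0735]
[  53  230   68   65 1180] [ 97.9407 251.2619]
[ 384  242   98  122 2591] [420.0259 309.682 ]
[  0 271  28  33 440] [ 15.125  284.3023]
[ 118  271   90  138 3768] [165.827  331.0313]
[ 40 325  62  29 754] [ 67.6432 339.8647]
[ 313  348   87   66 2244] [358.0294 374.3645]
[ 221  361   67   39 1556] [261.6832 380.0797]
```

```bash
python3 - <<'E'
from h import *
p,c=pickle.load(open("t7.pkl","rb"))
V=cv2.cvtColor(p["pixels"],cv2.COLOR_RGB2GRAY).astype(int)
for v in(125,140,200):print(v,[(u,int(abs(V[v,u+1]-V[v,u-1]))) for u in range(190,375) if abs(V[v,u+1]-V[v,u-1])>22])
for u in(255,282,310):print(u,[(v,int(abs(V[v+1,u]-V[v-1,u]))) for v in range(50,275) if abs(V[v+1,u]-V[v-1,u])>22])
E
```

```text
125 [(202, 44), (204, 27), (205, 59), (206, 58), (207, 27), (208, 98), (209, 35), (239, 30), (240, 86), (241, 60), (243, 25), (321, 43), (322, 60), (353, 63), (354, 84), (355, 30), (356, 34), (357, 39), (358, 37), (359, 77), (360, 59), (361, 28), (363, 41)]
140 [(203, 47), (205, 29), (206, 56), (207, 48), (208, 37), (209, 90), (210, 30), (241, 44), (242, 63), (253, 37), (320, 36), (321, 64), (322, 26), (352, 52), (353, 89), (354, 39), (355, 32), (356, 35), (357, 35), (358, 77), (359, 61), (360, 26), (362, 24)]
200 [(206, 23), (207, 27), (209, 39), (210, 67), (212, 93), (213, 50), (242, 35), (243, 82), (244, 49), (318, 40), (319, 59), (320, 24), (348, 51), (349, 57), (350, 27), (351, 23), (353, 36), (354, 66), (355, 43), (357, 25), (358, 30)]
255 [(59, 34), (60, 23), (61, 28), (62, 53), (63, 48), (64, 25), (66, 27), (67, 30), (68, 39), (69, 43), (107, 45), (108, 107), (110, 52), (121, 41), (123, 33), (139, 23), (155, 37), (156, 36), (162, 26), (163, 54), (164, 32), (225, 45), (226, 76), (228, 76), (229, 43), (248, 24), (249, 56), (250, 47), (255, 49), (256, 71), (257, 42), (259, 36), (260, 77), (261, 61), (263, 35), (264, 37)]
282 [(59, 45), (60, 34), (61, 30), (62, 67), (63, 62), (64, 30), (66, 47), (67, 80), (68, 55), (107, 41), (108, 90), (110, 40), (121, 38), (123, 23), (157, 42), (159, 57), (160, 33), (212, 27), (214, 24), (223, 27), (250, 57), (251, 48), (255, 36), (256, 83), (257, 52), (259, 28), (260, 70), (261, 76), (262, 32), (263, 50), (264, 48)]
310 [(59, 44), (60, 47), (62, 68), (63, 72), (64, 39), (67, 65), (68, 101), (69, 33), (107, 46), (108, 112), (109, 24), (110, 51), (119, 32), (121, 46), (155, 40), (156, 26), (162, 24), (163, 55), (164, 29), (222, 50), (223, 42), (255, 38), (256, 84), (257, 51), (259, 29), (260, 64), (261, 82), (262, 42), (263, 51), (264, 51)]
```

The cover's edges (u 242–321, v 109–226) match the predicted flat position in the tray within 2 px. Now to the handle.

```bash
python3 -m crank '[{"wx":0,"wy":0,"wz":0,"x":0.09,"y":-0.8,"z":0,"grip":-1},{"wx":0,"wy":0,"wz":0,"x":0.09,"y":-0.8,"z":0,"grip":-1},{"wx":0,"wy":0,"wz":0,"x":0.09,"y":-0.8,"z":0,"grip":-1},{"wx":0,"wy":0,"wz":0,"x":0.09,"y":-0.8,"z":0,"grip":-1},{"wx":0,"wy":0,"wz":0,"x":0.09,"y":-0.8,"z":0,"grip":-1},{"wx":0,"wy":0,"wz":0,"x":0.09,"y":-0.8,"z":0,"grip":-1},{"wx":0,"wy":0,"wz":0,"x":0.09,"y":-0.8,"z":0,"grip":-1},{"wx":0,"wy":0,"wz":0,"x":0.09,"y":-0.8,"z":0,"grip":-1},{"wx":0,"wy":0,"wz":0,"x":0.09,"y":-0.8,"z":0,"grip":-1},{"wx":0,"wy":0,"wz":0,"x":0.09,"y":-0.8,"z":0,"grip":-1},{"wx":0,"wy":0,"wz":0,"x":0.1,"y":-0.76,"z":0,"grip":-1}]'
python3 -m crank '[{"wx":0,"wy":0,"wz":-0.11,"x":0,"y":0,"z":0,"grip":-1},{"wx":0,"wy":0,"wz":-0.11,"x":0,"y":0,"z":0,"grip":-1},{"wx":0,"wy":0,"wz":-0.11,"x":0,"y":0,"z":0,"grip":-1},{"wx":0,"wy":0,"wz":-0.11,"x":0,"y":0,"z":0,"grip":-1},{"wx":0,"wy":0,"wz":-0.11,"x":0,"y":0,"z":0,"grip":-1},{"wx":0,"wy":0,"wz":0,"x":0,"y":0,"z":0,"grip":-1},{"wx":0,"wy":0,"wz":0,"x":0,"y":0,"z":0,"grip":-1}]'
python3 - <<'E'
from cell import bot
from h import *
np.set_printoptions(precision=4,suppress=True)
s=bot.observe();print(s["q"],s["eef_pos"],s["eef_rot"])
p=bot.snapshot("wrist");pickle.dump(p,open("t8.pkl","wb"))
print("pred bar ends, top mid",proj(p,[[.5811,-.0649,.155],[.6106,.0146,.155],[.5957,-.0253,.161]]))
h=cv2.cvtColor(p["pixels"],cv2.COLOR_RGB2HSV)
for u in(270,282,295):print(u,[(v,*h[v,u,1:].tolist()) for v in range(180,420,8)])
E
```

```text
t: 14.42
eef_pos: [0.5954, -0.0261, 0.2145]
eef_rot: [-0.176, 0.984, 0.0, -0.001]
contact_force: [0.7, -0.2, 0.3]
grip_width: 0.998
grasp_force: 0.0
t: 15.3
eef_pos: [0.5956, -0.0249, 0.215]
eef_rot: [-0.57, 0.822, 0.0, -0.0]
contact_force: [0.4, -0.1, 0.2]
grip_width: 0.999
grasp_force: 0.0
[ 0.3668  0.456  -0.5983  1.6023  0.2724  1.1689  2.4927] [ 0.5956 -0.0249  0.215 ] [-0.5702  0.8215  0.0004 -0.0004]
pred bar ends, top mid [[280.4231 152.4587]
 [280.8689 274.0337]
 [280.7606 219.7275]]
270 [(180, 12, 84), (188, 9, 113), (196, 11, 113), (204, 13, 116), (212, 9, 117), (220, 9, 118), (228, 47, 169), (236, 48, 170), (244, 48, 169), (252, 47, 169), (260, 47, 168), (268, 48, 170), (276, 49, 168), (284, 48, 169), (292, 44, 169), (300, 16, 130), (308, 15, 140), (316, 10, 237), (324, 132, 83), (332, 133, 94), (340, 125, 94), (348, 10, 228), (356, 48, 169), (364, 49, 168), (372, 47, 169), (380, 46, 99), (388, 30, 129), (396, 39, 66), (404, 38, 20), (412, 43, 24)]
282 [(180, 5, 241), (188, 5, 241), (196, 4, 240), (204, 5, 241), (212, 10, 133), (220, 10, 150), (228, 10, 146), (236, 9, 149), (244, 6, 229), (252, 4, 240), (260, 3, 239), (268, 5, 240), (276, 15, 210), (284, 59, 173), (292, 47, 169), (300, 48, 170), (308, 47, 169), (316, 48, 170), (324, 15, 134), (332, 17, 183), (340, 10, 236), (348, 48, 170), (356, 47, 168), (364, 48, 169), (372, 18, 97), (380, 6, 238), (388, 6, 241), (396, 43, 194), (404, 35, 22), (412, 39, 26)]
295 [(180, 10, 219), (188, 10, 181), (196, 10, 151), (204, 4, 241), (212, 11, 115), (220, 14, 111), (228, 47, 170), (236, 37, 137), (244, 48, 169), (252, 48, 170), (260, 48, 170), (268, 47, 169), (276, 50, 170), (284, 47, 168), (292, 47, 169), (300, 47, 169), (308, 47, 169), (316, 47, 169), (324, 47, 169), (332, 49, 168), (340, 48, 169), (348, 48, 169), (356, 47, 169), (364, 49, 168), (372, 47, 169), (380, 14, 179), (388, 3, 245), (396, 4, 58), (404, 46, 22), (412, 61, 25)]
```

```bash
python3 -m crank '[{"wx":0,"wy":0,"wz":0,"x":0,"y":0,"z":0.6,"grip":-1},{"wx":0,"wy":0,"wz":0,"x":0,"y":0,"z":0.6,"grip":-1},{"wx":0,"wy":0,"wz":0,"x":0,"y":0,"z":0.6,"grip":-1},{"wx":0,"wy":0,"wz":0,"x":0,"y":0,"z":0.55,"grip":-1},{"wx":0,"wy":0,"wz":0,"x":0,"y":0,"z":0,"grip":-1},{"wx":0,"wy":0,"wz":0,"x":0,"y":0,"z":0,"grip":-1}]'
python3 -m crank '[{"wx":0,"wy":0,"wz":0,"x":0,"y":0,"z":0,"grip":0.3},{"wx":0,"wy":0,"wz":0,"x":0,"y":0,"z":0,"grip":0.3},{"wx":0,"wy":0,"wz":0,"x":0,"y":0,"z":0,"grip":0.3},{"wx":0,"wy":0,"wz":0,"x":0,"y":0,"z":0,"grip":0.3},{"wx":0,"wy":0,"wz":0,"x":0,"y":0,"z":0,"grip":0.3}]'
python3 -m crank '[{"wx":0,"wy":0,"wz":0,"x":0,"y":0,"z":0,"grip":1},{"wx":0,"wy":0,"wz":0,"x":0,"y":0,"z":0,"grip":1},{"wx":0,"wy":0,"wz":0,"x":0,"y":0,"z":0,"grip":1},{"wx":0,"wy":0,"wz":0,"x":0,"y":0,"z":0,"grip":1}]'
```

```text
t: 16.1
eef_pos: [0.5964, -0.0246, 0.1225]
eef_rot: [-0.571, 0.821, -0.0, 0.0]
contact_force: [0.8, 0.0, 0.6]
grip_width: 1.002
grasp_force: 0.0
t: 16.73
eef_pos: [0.5959, -0.0249, 0.1216]
eef_rot: [-0.572, 0.82, 0.0, 0.0]
contact_force: [0.1, 0.3, 0.3]
grip_width: 0.354
grasp_force: 0.0
t: 17.23
eef_pos: [0.5958, -0.0248, 0.1218]
eef_rot: [-0.572, 0.82, 0.0, -0.0]
contact_force: [-2.5, 0.2, 5.8]
grip_width: 0.123
grasp_force: 60.4
```

```bash
python3 -m crank '[{"wx":0,"wy":0,"wz":0,"x":0,"y":0,"z":-0.15,"grip":1},{"wx":0,"wy":0,"wz":0,"x":0,"y":0,"z":-0.15,"grip":1},{"wx":0,"wy":0,"wz":0,"x":0,"y":0,"z":-0.15,"grip":1},{"wx":0,"wy":0,"wz":0,"x":0,"y":0,"z":0,"grip":1}]'
python3 -m crank '[{"wx":0,"wy":0,"wz":0,"x":0,"y":0,"z":-0.15,"grip":1},{"wx":0,"wy":0,"wz":0,"x":0,"y":0,"z":-0.15,"grip":1},{"wx":0,"wy":0,"wz":0,"x":0,"y":0,"z":-0.15,"grip":1},{"wx":0,"wy":0,"wz":0,"x":0,"y":0,"z":-0.15,"grip":1},{"wx":0,"wy":0,"wz":0,"x":0,"y":0,"z":0,"grip":1},{"wx":0,"wy":0,"wz":0,"x":0,"y":0,"z":0,"grip":1}]'
```

```text
t: 17.73
eef_pos: [0.5957, -0.0248, 0.14]
eef_rot: [-0.572, 0.82, -0.0, -0.0]
contact_force: [-0.6, -0.2, -3.6]
grip_width: 0.121
grasp_force: 59.4
t: 18.48
eef_pos: [0.5957, -0.0249, 0.1636]
eef_rot: [-0.572, 0.82, 0.0, -0.0]
contact_force: [-2.6, 1.2, -3.7]
grip_width: 0.122
grasp_force: 59.4
```

```bash
python3 -m crank '[{"wx":0,"wy":0,"wz":0,"x":0,"y":0,"z":-0.1,"grip":1},{"wx":0,"wy":0,"wz":0,"x":0,"y":0,"z":-0.05,"grip":1},{"wx":0,"wy":0,"wz":0,"x":0,"y":0,"z":0,"grip":1},{"wx":0,"wy":0,"wz":0,"x":0,"y":0,"z":0,"grip":1}]'
python3 -m crank '[{"wx":0,"wy":0,"wz":0,"x":0,"y":0,"z":0.08,"grip":1},{"wx":0,"wy":0,"wz":0,"x":0,"y":0,"z":0.08,"grip":1},{"wx":0,"wy":0,"wz":0,"x":0,"y":0,"z":0,"grip":1},{"wx":0,"wy":0,"wz":0,"x":0,"y":0,"z":0,"grip":1}]'
```

```text
t: 18.98
eef_pos: [0.5957, -0.0248, 0.1696]
eef_rot: [-0.572, 0.82, 0.0, -0.0]
contact_force: [-2.9, 0.4, -2.9]
grip_width: 0.119
grasp_force: 59.4
t: 19.48
eef_pos: [0.5957, -0.0248, 0.1631]
eef_rot: [-0.572, 0.82, 0.0, -0.0]
contact_force: [-4.7, 1.9, -3.5]
grip_width: 0.123
grasp_force: 59.3
```

```bash
python3 -m crank '[{"wx":0,"wy":0,"wz":0,"x":0,"y":0,"z":0.05,"grip":1},{"wx":0,"wy":0,"wz":0,"x":0,"y":0,"z":0,"grip":1}]'
python3 -m crank '[{"wx":0,"wy":0,"wz":0,"x":0,"y":0,"z":0.04,"grip":1},{"wx":0,"wy":0,"wz":0,"x":0,"y":0,"z":0,"grip":1}]'
```

```text
t: 19.73
eef_pos: [0.5958, -0.0249, 0.1613]
eef_rot: [-0.572, 0.82, -0.0, -0.0]
contact_force: [-5.5, 1.0, -2.0]
grip_width: 0.122
grasp_force: 59.9
t: 19.98
eef_pos: [0.5959, -0.0249, 0.1607]
eef_rot: [-0.572, 0.82, -0.0, 0.0]
contact_force: [-9.0, 0.2, 7.2]
grip_width: 0.117
grasp_force: 60.9
```

The pawl holds at about a 39 mm rise, which is the first notch. I'll ease off, let go and rise clear.

```bash
python3 -m crank '[{"wx":0,"wy":0,"wz":0,"x":0,"y":0,"z":-0.04,"grip":1},{"wx":0,"wy":0,"wz":0,"x":0,"y":0,"z":0,"grip":-1},{"wx":0,"wy":0,"wz":0,"x":0,"y":0,"z":0,"grip":-1},{"wx":0,"wy":0,"wz":0,"x":0,"y":0,"z":0,"grip":-1},{"wx":0,"wy":0,"wz":0,"x":0,"y":0,"z":0,"grip":-1},{"wx":0,"wy":0,"wz":0,"x":0,"y":0,"z":0,"grip":-1},{"wx":0,"wy":0,"wz":0,"x":0,"y":0,"z":0,"grip":-1},{"wx":0,"wy":0,"wz":0,"x":0,"y":0,"z":-0.4,"grip":-1},{"wx":0,"wy":0,"wz":0,"x":0,"y":0,"z":-0.8,"grip":-1},{"wx":0,"wy":0,"wz":0,"x":0,"y":0,"z":-0.8,"grip":-1},{"wx":0,"wy":0,"wz":0,"x":0,"y":0,"z":-0.6,"grip":-1},{"wx":0,"wy":0,"wz":0,"x":0,"y":0,"z":0,"grip":-1}]'
python3 - <<'E'
from cell import bot
from h import *
np.set_printoptions(precision=3,suppress=True)
s=bot.observe();print(s["eef_pos"],s["joint_velocities"])
w=bot.snapshot("wrist");A=bot.snapshot("side");C=bot.snapshot("scene");pickle.dump((w,A,C),open("t9.pkl","wb"))
g=lambda q:cv2.cvtColor(q["pixels"],cv2.COLOR_RGB2HSV)
for z in(.155,.195,.230):
    print(z,"wrist ends",proj(w,[[.5811,-.0649,z],[.6106,.0146,z]]).ravel(),"side +y end",proj(A,[.6106,.0146,z]).ravel(),"scene",proj(C,[.6106,.0146,z]).ravel())
for n,p in(("side",A),("scene",C)):
    h=g(p);m=((h[:,:,1]<30)&(h[:,:,2]>190))
    print(n,[(v,(np.where(m[v,255:300])[0]+255).tolist()) for v in range(155,190) if m[v,255:300].any()])
h=g(w);m=((h[:,:,1]<30)&(h[:,:,2]>190))
print([(v,(np.where(m[v,240:320])[0]+240)[[0,-1]].tolist(),int(m[v,240:320].sum())) for v in range(60,340,10) if m[v,240:320].any()])
E
```

```text
t: 21.48
eef_pos: [0.5972, -0.0244, 0.2683]
eef_rot: [-0.572, 0.82, -0.001, 0.002]
contact_force: [0.1, 0.3, -0.9]
grip_width: 1.006
grasp_force: 0.0
[ 0.597 -0.024  0.268] [-0.001  0.029  0.011  0.054  0.006 -0.032 -0.008]
0.155 wrist ends [283.452 138.196 283.148 240.827] side +y end [275.661 185.369] scene [259.623 180.794]
0.195 wrist ends [283.345 147.025 283.007 263.498] side +y end [275.796 173.868] scene [259.411 168.556]
0.23 wrist ends [283.219 157.465 282.846 289.381] side +y end [275.92  163.344] scene [259.222 157.483]
side [(155, [255, 256, 257, 258, 259, 263]), (156, [255, 256, 257, 258, 259, 260, 264, 265]), (157, [255, 256, 257, 258, 259, 260, 261, 265, 266]), (158, [255, 256, 257, 258, 259, 260, 261, 262, 266, 267]), (159, [255, 256, 257, 258, 259, 260, 261, 262, 263, 267]), (160, [255, 256, 257, 258, 259, 260, 261, 262, 263, 264, 267, 285, 286]), (161, [255, 256, 257, 258, 259, 260, 261, 262, 263, 264, 283, 284, 285, 288]), (162, [255, 256, 257, 258, 259, 260, 261, 262, 263, 281, 282, 283, 284, 285, 288, 289]), (163, [255, 256, 257, 258, 259, 260, 279, 280, 281, 28
[... 2115 characters left out ...]
2, 273, 274]), (178, [270, 271, 272, 273, 274, 275]), (179, [255, 256, 271, 272, 273, 274, 275, 276]), (180, [255, 256, 257, 258, 259, 260, 272, 273, 274, 275, 276]), (181, [255, 256, 257, 258, 259, 260, 261, 262, 274, 275]), (182, [258, 259, 260, 261, 262, 263, 264]), (183, [262, 263, 264]), (184, [263, 264])]
[(120, [264, 319], 51), (130, [265, 284], 20), (140, [265, 309], 24), (150, [281, 319], 17), (160, [279, 319], 21), (170, [271, 319], 20), (180, [279, 318], 39), (190, [266, 302], 26), (200, [305, 319], 13), (240, [279, 291], 13), (250, [279, 291], 13), (260, [279, 291], 13), (280, [260, 268], 9), (290, [240, 275], 13), (300, [278, 280], 3), (310, [278, 285], 8), (320, [245, 272], 5)]
```

```bash
python3 -m crank '[{"wx":0,"wy":0,"wz":0,"x":0,"y":0,"z":-0.5,"grip":-1},{"wx":0,"wy":0,"wz":0,"x":0,"y":0,"z":0,"grip":-1},{"wx":0,"wy":0,"wz":0,"x":0,"y":0,"z":0,"grip":-1},{"wx":0,"wy":0,"wz":0,"x":0,"y":0,"z":0,"grip":-1}]'
python3 - <<'E'
from cell import bot
from h import *
def end(p):
    h=cv2.cvtColor(p["pixels"],cv2.COLOR_RGB2HSV);m=((h[:,:,1]<30)&(h[:,:,2]>190))[170:195,268:281]
    v,u=np.where(m);return [(int(a)+170,(u[v==a]+268).tolist()) for a in sorted(set(v))]
print("start",end(pickle.load(open("d0.pkl","rb"))["side"]));print("now",end(bot.snapshot("side")))
print(bot.close_job())
E
```

```text
t: 22.12
eef_pos: [0.5954, -0.025, 0.2842]
eef_rot: [-0.572, 0.82, 0.0, -0.001]
contact_force: [0.5, 0.1, 0.2]
grip_width: 0.998
grasp_force: 0.0
start [(184, [274, 275, 276]), (185, [273, 274, 275, 276, 277]), (186, [273, 274, 275, 276, 277]), (187, [273, 274, 275, 276, 277]), (188, [273, 274])]
now [(173, [274, 275, 276, 277]), (174, [274, 275, 276, 277]), (175, [273, 274, 275, 276, 277]), (176, [273, 274, 275, 276, 277]), (177, [273, 274, 275, 276, 277]), (178, [273, 274, 275, 276]), (179, [272, 273, 274, 275, 276]), (180, [273]), (186, [272]), (187, [271, 272, 273, 274]), (188, [270, 271, 272, 273, 274]), (189, [270, 271, 272, 273, 274]), (190, [270, 271, 272, 273]), (191, [270, 271, 272, 273]), (192, [269, 270, 271, 272, 273]), (193, [269, 270, 271, 272, 273]), (194, [269, 270, 271, 272, 273])]
the job is handed in; nothing more can be done
None
```

Job handed in at 22 s: the cover lies flat and right way up in the tray, and the basket hangs in the first notch (about 39 mm up by the arm's reading) with the gripper clear; no unexpected contact showed in the force readings, but I did not re-check the bottles, timer or slide box in a picture.

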